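# Lock a valve shaft with its setscrew

## Robot

A 7-joint arm with a two-finger parallel gripper is mounted at the origin on a cart in front of the work surface, level with it; the furniture and walls round the work are solid. World frame = base frame: x ahead of the robot, y to its left, z up, the work surface at z = 0. Lengths are in mm, angles in rad, forces in N, time in s.
With the tool pointing down it reaches from about 400 to 850 mm from the base axis. Payload 4.4 kg.
Tool frame: the origin (TCP) lies at the very end of the fingers, on their centre line; the grasp point (between the pads) lies hold_point_z behind it (hold_point_z is the distance from the TCP to the grasp point, in mm); x points along the fingers, y is the direction in which the jaws open and shut, and the axes are right-handed (so a half turn about x gives the same grasp; the last joint's range is limited). The gripper opens to 94 mm and grips with 3 to 60 N. Pads are 16 mm wide; open, the fingers measure 119 mm over their backs; the gripper's body (75 mm by 177 mm) begins 78 mm behind the grasp point.
Start: joints at [1.182, 0.628, 0.038, 1.517, -0.027, 0.996, -0.02], TCP at [206.224, -616.433, 205.478] pointing down, gripper open.
Joint ranges: [-3.06, 3.06], [-0.37, 2.12], [-1.25, 1.32], [0.18, 2.47], [-1.1, 4.24], [0.23, 1.98], [-2.94, 2.94]. Speed limits (rad/s): [2.57, 2.57, 3.14, 3.14, 3.14, 3.14, 3.14].

## Interface

Orientations are given as a unit quaternion [w, x, y, z].
In Python, from cell import * gives the robot as it stands. The module is installed in compiled form; this text tells all that it offers.
- The arm moves only by the tool apply_moves, never from a script. Its argument "series" is a list of rows, each an object of numbers: "wx", "wy", "wz": the turn, a rotation vector about the world's x, y, z in rad; "tx", "ty", "tz": the shift along the world's x, y, z in m; "gripper": the finger opening in m, from 0 to 0.094. A call has exactly 5 rows; each row shifts and turns the commanded pose from where the row before left it; what a row does not reach is not made up. A row lasts 1/10 s, in which the tool goes at most 50 mm and 8.59 degrees, less where a joint would pass 70% of its speed; a pose out of reach is approached as far as the arm can. A call with a gripper value outside its range is refused whole. The fingers move at their own pace and stop on an object; "newtons" is the grip in N (left out, the last holds). Time passes only in rows, so rows that do not move let the fingers close, or fill a call up. It gives the time, the measured TCP pose, the force and the opening at its end, in the units of the state.
- get_obs(): the state, without advancing time (a new reading comes with each control period).
- snapshot(name): name is "scene" or "top" or "wrist"; returns a dict with "img" (480x640x3 uint8, red, green, blue), "range_z" (480x640 float32, mm along the optical axis (not along the pixel's ray), 0 where there is no reading), "fx", "fy", "cx", "cy" (pixels), "k1" (the pictures are not rectified: a ray, as slopes to the right and down, at radius r is drawn at 1 + k1 r^2 times it, then the intrinsics apply), "R" (3x3) and "t" (3): a world point X has camera coordinates R X + t. Camera axes: x right, y down, z forward; pixel columns grow to the right and rows downward; lengths in mm; the calibration is good to about 2 mm. A picture is of the moment at which its call begins.
- job_done(): hands the job in, once; it reports no verdict.
The state is a dict: "time": time; "joints": joint angles; "joint_velocities": joint speeds; "effort": joint torques, N m; "position": TCP position; "tool_rot": TCP orientation; "force": force on the tool from outside, world axes, zero at the start; "ft_torque": the same for the moment, N m; "gripper_width": finger opening in mm.
Only numpy, scipy, OpenCV 4.12 (cv2) and the standard library are available. Lean on these libraries where they do the work, as an engineer would, in place of code of your own. Each camera call takes 0.05 s, during which the arm holds its last target. There are 200 camera calls.

## Task

Lock the valve shaft on the bench fixture: push its crank round until the flat on the shaft squarely faces the setscrew, so that the crank points straight away from the hex key. Then push the hex key standing in the setscrew clockwise, as seen facing the screw, down through about a quarter turn until the screw is home and the key stops. Let go of both and leave the other things on the bench where they are.

Things in the scene. Friction and masses are not known exactly. Their poses are not given: they have to be found in the camera images.
- shaft_lock: Fixture bolted to the bench: steel plate 150 x 110 x 12 mm carrying a grey collar (68 mm diameter, top at 68 mm) in which an upright steel shaft (42 mm diameter, D-shaped: a 9 mm deep flat along one side) turns. Origin: underside of the plate, on the shaft's axis; z up. The setscrew enters the collar from the -x side along +x, in a short steel boss 24 mm across, 42 mm above the bench.
- screw (a point): Mouth of the setscrew boss, on the screw's axis, 46 mm from the shaft's axis on the fixture's -x side, 42 mm above the bench. The hex key turns about this point, about the fixture's x axis.
- shaft_top (a point): Top end of the D-shaped shaft, on its axis, 112 mm above the bench. A red line on this end runs from the axis towards the flat.
- crank_post (a point): Middle of the upright black post (18 mm diameter, from 96 to 130 mm above the bench) at the end of the dark steel crank, 85 mm from the shaft's axis. The crank bar is 18 mm wide, its top 95 mm above the bench; the flat of the shaft is on the side opposite the crank. Pushing the post sideways turns the shaft; it stays where it is left and takes about 3 N here.
- crank (a joint): Angle of shaft and crank, anticlockwise from above. 0: the crank points along the fixture's +x and the flat faces the setscrew squarely. It starts between 1.0 and 1.9 (crank towards the fixture's +y, the left) and can turn from -0.7 to 2.3.
- key_grip (a point): Point on the middle line of the hex key's long arm, 85 mm from the screw's axis, inside the orange sleeve (13 mm diameter, 36 to 106 mm from the screw's axis; the bare steel end, 8 mm diameter, reaches 114 mm). The arm lies 68 mm from the shaft's axis on the fixture's -x side. It is captive in the screw.
- key (a joint): Turn of the hex key. 0: long arm up; growing: clockwise seen facing the screw, the arm tipping to the fixture's -y (right), level at 1.57. Starts between -0.25 and 0.25, stays where left, takes 2 to 4 N at key_grip. With the flat facing it the screw goes home and stops at 1.55; if the flat is more than about 0.25 rad off, the round of the shaft resists it stiffly from about 0.7 on: do not force it.
- tube_cutter_mid (a point): Middle of a red and black tube cutter, 29 x 106 x 23 mm, lying on the bench. Bystander.
- flow_meter_mid (a point): Middle of a grey hand-held flow meter with keys, 121 x 67 x 30 mm, lying on the bench. Bystander.
- tape_mid (a point): Middle of a roll of beige masking tape, 98 mm across, 25 mm high, lying flat. Bystander.
- screwdriver_mid (a point): Middle of a screwdriver with red handle, 194 mm long, 26 mm thick, lying on the bench. Bystander.

How it is judged (in metres and radians):
On the way, in this order (a step that is already met when the one before it is completed fails the run):
1. the flat is turned to face the setscrew while the key is still up (value of joint crank between -0.3 and 0.3 rad and value of joint key below 1.1 rad), for 0.1 s.
2. the key has been turned down until the screw is home (value of joint key above 1.33 rad), for 0.1 s.
At the end, for the whole second after the job is handed in: The crank is within 0.2 rad of 0 (the flat faces the setscrew), the hex key is turned past 1.33 rad (nearly level, screw home), and both are at rest (value of joint crank between -0.2 and 0.2 rad and value of joint key above 1.33 rad and velocity of joint crank between -0.05 and 0.05 rad/s and velocity of joint key between -0.05 and 0.05 rad/s); the robot touches nothing.
It fails at once if a loose bystander is shifted by more than 30 mm (distance of any of tube_cutter_mid, flow_meter_mid, tape_mid, screwdriver_mid from where it was at the start of the episode above 0.03 m).
It also fails if it takes over 50 s, if anything falls off the work surface, if the arm or the gripper's body presses on something with over 40 N, if the wrist force passes 120 N, or if a joint passes its speed limit or range.

## Working session

There is one attempt and no reset: what is moved stays moved. The work goes in short steps, Python scripts to look and compute and a tool call to move; the robot and the scene stay as the last step left them, time stands still between calls to the robot, and variables do not carry over. Pictures are saved under pics/ and viewed, about 8 in all and at most 12, crops included, and the job is handed in when it is done.

Besides the shell and the picture viewer there is one more tool, called as name([rows], argument=value, ...), one row to a line, values as JSON. apply_moves: Moves the arm, as the interface text tells. Its arguments: {"type":"object","properties":{"series":{"type":"array"},"newtons":{"type":"number"}},"required":["series"]}

```bash
mkdir -p pics
cat > h.py <<'E'
from cell import *
import numpy as np, cv2, pickle
def ray(s,u,v):
    xd,yd=(np.asarray(u,float)-s["cx"])/s["fx"],(np.asarray(v,float)-s["cy"])/s["fy"]
    x,y=xd,yd
    for _ in range(20):
        f=1+s["k1"]*(x*x+y*y); x,y=xd/f,yd/f
    return x,y
def onplane(s,u,v,z):
    R=np.array(s["R"]);t=np.array(s["t"]); x,y=ray(s,u,v)
    d=R.T@np.array([x,y,1.]); c=-R.T@t
    return c+d*(z-c[2])/d[2]
def cloud(s):
    R=np.array(s["R"]);t=np.array(s["t"]); v,u=np.mgrid[:480,:640]
    x,y=ray(s,u,v); Z=s["range_z"]; P=np.stack([x*Z,y*Z,Z],-1)
    return (P-t)@R
def proj(s,X):
    c=np.array(s["R"])@np.asarray(X,float)+np.array(s["t"]);x,y=c[0]/c[2],c[1]/c[2];f=1+s["k1"]*(x*x+y*y)
    return np.array([s["fx"]*x*f+s["cx"],s["fy"]*y*f+s["cy"]])
E
python3 - <<'E'
from h import *
for n in ("scene","top"):
    s=snapshot(n); pickle.dump(s,open(n+".pkl","wb")); cv2.imwrite(f"pics/{n}0.png",s["img"][...,::-1])
    print(n,s["fx"],s["k1"],-np.array(s["R"]).T@s["t"],np.array(s["R"])[2])
o=get_obs(); print(o)
E
```

```text
scene 496.6026323432379 0.03864673876632266 [ -57.94021269  541.99968728 1131.69553595] [ 0.45656532 -0.43201774 -0.77775882]
top 612.1955651396207 0.001337635459057688 [ 328.63614247  -45.3627048  1484.72512159] [ 0.15526914  0.00940587 -0.98782743]
{'time': 0.1, 'joints': array([ 1.18216539,  0.62922892,  0.03843769,  1.51823739, -0.026956  ,
        0.99629299, -0.01998724]), 'joint_velocities': array([ 0.00047955, -0.00143404,  0.00107535, -0.00195515,  0.00028133,
        0.0015035 ,  0.00097701]), 'effort': array([ 3.61312523e-03, -5.50802708e+01,  1.14746176e+00, -1.87119430e+01,
       -5.21747558e-02,  1.91449898e-02,  6.82304108e-05]), 'position': array([ 206.0503942 , -615.86416434,  204.67176321]), 'tool_rot': array([-0.11308549, -0.69780213, -0.11423047,  0.69802239]), 'force': array([ 0.74891927,  0.32482595, -0.00762983]), 'ft_torque': array([ 0.05745646,  0.01194046, -0.02811279]), 'gripper_width': 93.85462919387497}
```

View pics/scene0.png

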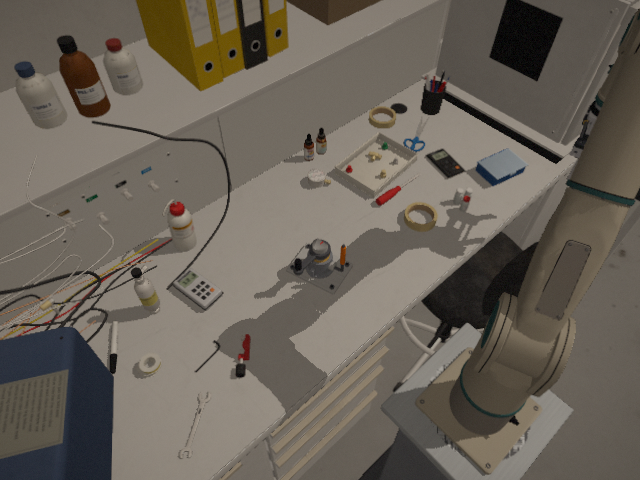

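View pics/top0.png

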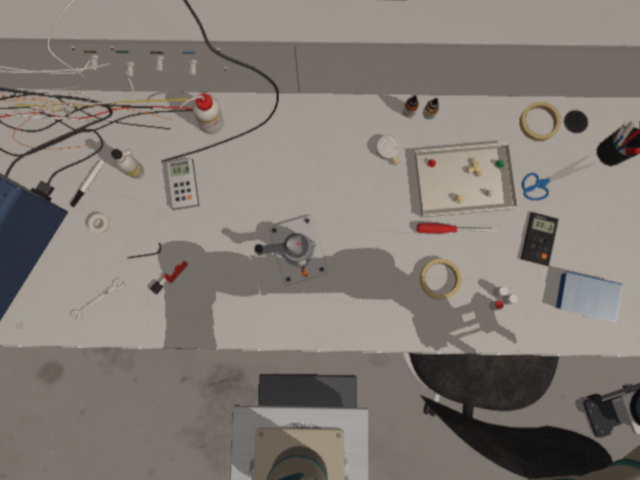

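The scene view shows the fixture at about (320,255). In the top view its shaft is at (297,247), the black crank post at (260,249), to the left (world +y), and the orange key at (305,270), on the robot's side. Next I'll zoom in and measure.

Run:
```python
from h import *
ims=[]
for n,(x0,y0,w) in (("top",(245,205,90)),("scene",(275,220,90))):
    s=pickle.load(open(n+".pkl","rb")); c=s["img"][y0:y0+w,x0:x0+w,::-1]
    ims.append(cv2.resize(c,(396,396),interpolation=cv2.INTER_CUBIC))
    P=cloud(s); hsv=cv2.cvtColor(s["img"],cv2.COLOR_RGB2HSV).astype(int)
    M=np.zeros((480,640),bool); M[y0:y0+w,x0:x0+w]=1
    org=M&(hsv[...,0]<22)&(hsv[...,0]>5)&(hsv[...,1]>150)&(hsv[...,2]>70)
    q=P[org]; print(n,"orange",org.sum(),np.round(q[np.argsort(q[:,2])][::max(1,len(q)//8)],0).tolist())
    v,u=np.nonzero(org); print(" uv",u.mean(),v.mean(),u.min(),u.max(),v.min(),v.max())
    dk=M&(P[...,2]>118)&(P[...,2]<140)&~org
    print(" z118-140",dk.sum(),np.round(np.median(P[dk],0)),np.round(P[dk].min(0)),np.round(P[dk].max(0)))
    st=M&(P[...,2]>106)&(P[...,2]<117)&(s["img"].mean(-1)>50)
    print(" z106-117",st.sum(),np.round(np.median(P[st],0)),np.round(P[st].min(0)),np.round(P[st].max(0)))
    red=M&((hsv[...,0]<5)|(hsv[...,0]>172))&(hsv[...,1]>90)&(hsv[...,2]>50)
    v,u=np.nonzero(red); print(" red",[(a,b,np.round(onplane(s,a,b,112)[:2]).tolist()) for a,b in zip(u,v)][:14])
cv2.imwrite("pics/crop0.png",np.hstack(ims))
```

```text
top orange 19 [[451.0, -8.0, 112.0], [452.0, -10.0, 123.0], [452.0, -8.0, 133.0], [455.0, -11.0, 145.0], [453.0, -2.0, 146.0], [457.0, -11.0, 147.0], [452.0, -6.0, 148.0], [459.0, -8.0, 150.0], [454.0, -8.0, 151.0], [456.0, -8.0, 152.0]]
 uv 304.36842105263156 272.7894736842105 302 306 269 275
 z118-140 54 [510.  98. 129.] [502.  13. 118.] [536. 108. 136.]
 z106-117 222 [519.  18. 112.] [451. -10. 106.] [542. 101. 117.]
 red [(np.int64(297), np.int64(243), [524.0, 12.0]), (np.int64(298), np.int64(243), [524.0, 10.0]), (np.int64(299), np.int64(243), [524.0, 7.0]), (np.int64(300), np.int64(243), [524.0, 5.0]), (np.int64(297), np.int64(244), [521.0, 12.0]), (np.int64(298), np.int64(244), [521.0, 10.0]), (np.int64(299), np.int64(244), [521.0, 7.0]), (np.int64(300), np.int64(244), [521.0, 5.0])]
scene orange 100 [[502.0, 12.0, 66.0], [497.0, 13.0, 71.0], [458.0, 0.0, 86.0], [459.0, -1.0, 97.0], [452.0, -7.0, 107.0], [455.0, -2.0, 122.0], [456.0, 0.0, 131.0], [450.0, -7.0, 143.0], [453.0, -6.0, 150.0]]
 uv 339.1 256.08 315 345 246 264
 z118-140 49 [508. 100. 129.] [451. -10. 118.] [518. 108. 136.]
 z106-117 171 [516.  17. 112.] [449. -11. 106.] [541.  37. 117.]
 red [(np.int64(322), np.int64(241), [525.0, 2.0]), (np.int64(321), np.int64(242), [524.0, 6.0]), (np.int64(322), np.int64(242), [523.0, 4.0]), (np.int64(320), np.int64(243), [524.0, 11.0]), (np.int64(321), np.int64(243), [522.0, 9.0]), (np.int64(320), np.int64(244), [521.0, 13.0])]
```

View pics/crop0.png

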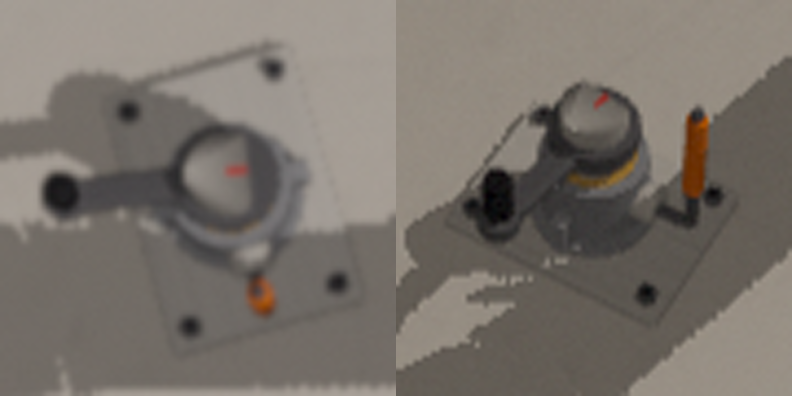

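The crop shows the plate's four bolts, the D-shaped shaft with its red mark, the post on the left and the key upright. Next I'll fit the fixture frame.

Run:
```python
from h import *
s=pickle.load(open("top.pkl","rb"))
b=[onplane(s,245+(x+.5)/4.4-.5,205+(y+.5)/4.4-.5,14)[:2] for x,y in((272,68),(128,111),(337,283),(190,326))]
print("bolts",np.round(b,1).tolist(),"centre",np.mean(b,0))
ex=b[0]-b[2]+b[1]-b[3]; ey=b[1]-b[0]+b[3]-b[2]
th=np.arctan2(ex[1],ex[0]); print("len",np.linalg.norm(ex)/2,np.linalg.norm(ey)/2,"th from x",th,"from y",np.arctan2(-ey[0],ey[1]))
for n in("top","scene"):
    s=pickle.load(open(n+".pkl","rb"));P=cloud(s);p=P.reshape(-1,3)
    m=(abs(p[:,2]-112)<3)&(np.hypot(p[:,0]-519,p[:,1]-15)<30); q=p[m]
    (c,r)=cv2.minEnclosingCircle(q[:,:2].astype(np.float32)); print(n,"top circle",c,r,m.sum(),q[:,2].mean())
    m=(p[:,2]>122)&(p[:,2]<138)&(np.hypot(p[:,0]-510,p[:,1]-98)<20); q=p[m];print(" post",q.mean(0),q.min(0),q.max(0))
    c=lambda x,y:onplane(s,x,y,0)
s=pickle.load(open("top.pkl","rb"));f=lambda x,y,z:np.round(onplane(s,245+(x+.5)/4.4-.5,205+(y+.5)/4.4-.5,z),1)
print("post px",f(62,193,130),"axis px",f(226,172,112),"red end",f(248,170,112),"boss mouth",f(254,268,54),"key tip",f(257,282,154))
s=pickle.load(open("scene.pkl","rb"));f=lambda x,y,z:np.round(onplane(s,275+(x-396+.5)/4.4-.5,220+(y+.5)/4.4-.5,z),1)
print("scene key tip",f(697,110,154),"post",f(497,175,130),"elbow",f(690,218,42))
```

```text
bolts [[594.3, -6.0], [569.1, 73.3], [475.2, -43.6], [450.5, 36.4]] centre [522.28269024  14.99702879]
len 124.61131713538822 83.49219276508154 th from x 0.3035112495730629 from y 0.30318489489204514
top top circle (521.3862915039062, 14.552736282348633) 21.006399154663086 166 112.17664177488595
 post [509.8230386   98.85969895 129.90006047] [501.52869966  90.65794335 123.81011696] [517.96200537 107.76528238 136.2384509 ]
scene top circle (520.4028930664062, 17.32131576538086) 21.524749755859375 126 112.17718590427772
 post [507.98978319 100.12281505 129.65160489] [500.46604084  90.54656267 122.41781156] [517.9385391  107.93566163 135.5511145 ]
post px [507.6  96.4 130. ] axis px [522.   14.1 112. ] red end [523.1   2.8 112. ] boss mouth [478.6   0.7  54. ] key tip [461.2  -4.1 154. ]
scene key tip [457.9  -6.8 154. ] post [512.3  95.8 130. ] elbow [460.2  -9.6  42. ]
```

apply_moves([
  {"tx": 0.0366,"ty": 0.0274,"wz": 0.0695,"gripper": 0.044},
  {"tx": 0.0366,"ty": 0.0274,"wz": 0.0695,"gripper": 0.044},
  {"tx": 0.0366,"ty": 0.0274,"wz": 0.0695,"gripper": 0.044},
  {"tx": 0.0366,"ty": 0.0274,"wz": 0.0695,"gripper": 0.044},
  {"tx": 0.0366,"ty": 0.0274,"wz": 0.0695,"gripper": 0.044},
])

```text
$.series[0]: bad value
```

apply_moves([
  {"tx": 0.0231,"ty": 0.037,"wz": 0.0695,"gripper": 0.044},
  {"tx": 0.0231,"ty": 0.037,"wz": 0.0695,"gripper": 0.044},
  {"tx": 0.0231,"ty": 0.037,"wz": 0.0695,"gripper": 0.044},
  {"tx": 0.0231,"ty": 0.037,"wz": 0.0695,"gripper": 0.044},
  {"tx": 0.0231,"ty": 0.037,"wz": 0.0695,"gripper": 0.044},
])

```text
$.series[0]: bad value
```

apply_moves([
  {"wx": 0,"wy": 0,"wz": 0.0695,"tx": 0.0366,"ty": 0.0274,"tz": 0,"gripper": 0.044},
  {"wx": 0,"wy": 0,"wz": 0.0695,"tx": 0.0366,"ty": 0.0274,"tz": 0,"gripper": 0.044},
  {"wx": 0,"wy": 0,"wz": 0.0695,"tx": 0.0366,"ty": 0.0274,"tz": 0,"gripper": 0.044},
  {"wx": 0,"wy": 0,"wz": 0.0695,"tx": 0.0366,"ty": 0.0274,"tz": 0,"gripper": 0.044},
  {"wx": 0,"wy": 0,"wz": 0.0695,"tx": 0.0366,"ty": 0.0274,"tz": 0,"gripper": 0.044},
])

```text
time: 0.6
position: [390.3, -478.0, 205.2]
tool_rot: [-0.233, -0.667, -0.234, 0.668]
force: [0.6, -0.0, 0.3]
gripper_width: 57.4
```

apply_moves([
  {"wx": 0,"wy": 0,"wz": 0.0695,"tx": 0.0231,"ty": 0.037,"tz": 0,"gripper": 0.044},
  {"wx": 0,"wy": 0,"wz": 0.0695,"tx": 0.0231,"ty": 0.037,"tz": 0,"gripper": 0.044},
  {"wx": 0,"wy": 0,"wz": 0.0695,"tx": 0.0231,"ty": 0.037,"tz": 0,"gripper": 0.044},
  {"wx": 0,"wy": 0,"wz": 0.0695,"tx": 0.0231,"ty": 0.037,"tz": 0,"gripper": 0.044},
  {"wx": 0,"wy": 0,"wz": 0.0695,"tx": 0.0231,"ty": 0.037,"tz": 0,"gripper": 0.044},
])

```text
time: 1.1
position: [505.2, -292.7, 205.2]
tool_rot: [-0.345, -0.617, -0.346, 0.617]
force: [-0.4, 0.2, 0.0]
gripper_width: 44.1
```

apply_moves([
  {"wx": 0,"wy": 0,"wz": 0.0695,"tx": 0.0077,"ty": 0.0404,"tz": 0,"gripper": 0.044},
  {"wx": 0,"wy": 0,"wz": 0.0695,"tx": 0.0077,"ty": 0.0404,"tz": 0,"gripper": 0.044},
  {"wx": 0,"wy": 0,"wz": 0.0695,"tx": 0.0077,"ty": 0.0404,"tz": 0,"gripper": 0.044},
  {"wx": 0,"wy": 0,"wz": 0.0695,"tx": 0.0077,"ty": 0.0404,"tz": 0,"gripper": 0.044},
  {"wx": 0,"wy": 0,"wz": 0.0695,"tx": 0.0077,"ty": 0.0404,"tz": 0,"gripper": 0.044},
])

```text
time: 1.6
position: [543.0, -90.8, 205.2]
tool_rot: [-0.447, -0.548, -0.447, 0.548]
force: [-0.4, 0.4, -0.0]
gripper_width: 44.3
```

apply_moves([
  {"wx": 0,"wy": 0,"wz": 0.0695,"tx": -0.0067,"ty": 0.0382,"tz": 0,"gripper": 0.044},
  {"wx": 0,"wy": 0,"wz": 0.0695,"tx": -0.0067,"ty": 0.0382,"tz": 0,"gripper": 0.044},
  {"wx": 0,"wy": 0,"wz": 0.0695,"tx": -0.0067,"ty": 0.0382,"tz": 0,"gripper": 0.044},
  {"wx": 0,"wy": 0,"wz": 0.0695,"tx": -0.0067,"ty": 0.0382,"tz": 0,"gripper": 0.044},
  {"wx": 0,"wy": 0,"wz": 0.0695,"tx": -0.0067,"ty": 0.0382,"tz": 0,"gripper": 0.044},
])

```text
time: 2.1
position: [509.0, 99.8, 205.3]
tool_rot: [0.535, 0.462, 0.535, -0.463]
force: [-0.1, -0.5, 0.8]
gripper_width: 44.3
```

Run:
```python
from h import *
from scipy.spatial.transform import Rotation as Ro
o=get_obs(); q=o["tool_rot"];R=Ro.from_quat([*q[1:],q[0]]).as_matrix()
print(o["time"],o["position"],R.round(3).tolist(),o["joints"].round(3),o["gripper_width"])
s=snapshot("wrist"); cv2.imwrite("pics/w1.png",s["img"][...,::-1])
print(proj(s,[509.5,99,130]),proj(s,o["position"]))
```

```text
2.1 [509.04849423  99.84738769 205.29260677] [[-0.0, 0.99, 0.144], [-0.0, 0.144, -0.99], [-1.0, -0.0, 0.0]] [ 0.018  0.463 -0.382  1.873  0.224  0.848 -0.332] 44.26393145744079
[318.20903862 249.54872667] [318.06607038 291.03922078]
```

View pics/w1.png

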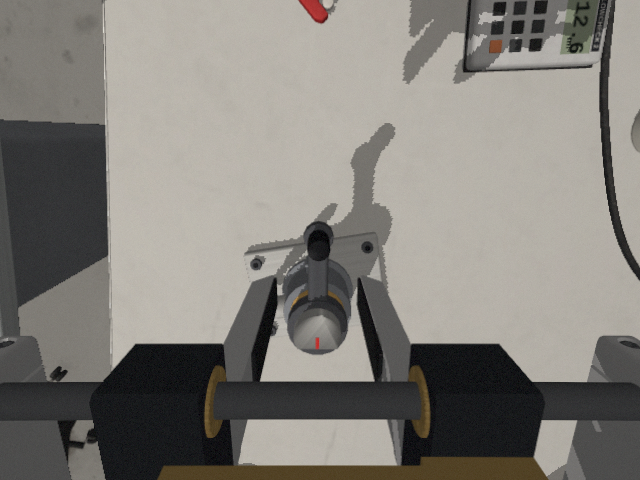

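The wrist view shows the post top at (318,245), where I predicted it, centred between the fingers. I'll go down over it, then close to 26 mm as a loose cage.

apply_moves([
  {"wx": 0,"wy": 0,"wz": 0,"tx": 0,"ty": 0,"tz": -0.02,"gripper": 0.044},
  {"wx": 0,"wy": 0,"wz": 0,"tx": 0,"ty": 0,"tz": -0.02,"gripper": 0.044},
  {"wx": 0,"wy": 0,"wz": 0,"tx": 0,"ty": 0,"tz": -0.02,"gripper": 0.044},
  {"wx": 0,"wy": 0,"wz": 0,"tx": 0,"ty": 0,"tz": -0.02,"gripper": 0.044},
  {"wx": 0,"wy": 0,"wz": 0,"tx": 0,"ty": 0,"tz": -0.02,"gripper": 0.044},
])

```text
time: 2.65
position: [509.5, 98.2, 104.5]
tool_rot: [0.534, 0.463, 0.534, -0.464]
force: [0.2, -0.9, 0.9]
gripper_width: 44.1
```

apply_moves([
  {"wx": 0,"wy": 0,"wz": 0,"tx": 0,"ty": 0,"tz": 0,"gripper": 0.024},
  {"wx": 0,"wy": 0,"wz": 0,"tx": 0,"ty": 0,"tz": 0,"gripper": 0.024},
  {"wx": 0,"wy": 0,"wz": 0,"tx": 0,"ty": 0,"tz": 0,"gripper": 0.024},
  {"wx": 0,"wy": 0,"wz": 0,"tx": 0,"ty": 0,"tz": 0,"gripper": 0.024},
  {"wx": 0,"wy": 0,"wz": 0,"tx": 0,"ty": 0,"tz": 0,"gripper": 0.024},
], newtons=5)

```text
time: 3.15
position: [510.2, 98.6, 106.3]
tool_rot: [0.535, 0.464, 0.534, -0.463]
force: [0.2, 0.3, -0.7]
gripper_width: 24.0
```

Run:
```python
from h import *
A=np.array([521.5,15]);o=get_obs();p=o["position"][:2];print(o["position"],o["force"],o["gripper_width"])
d=p-A;r=np.hypot(*d);a0=np.arctan2(d[1],d[0]);print(r,a0)
# go to crank angle -0.03 (post trails finger centre by ~3mm), world 0.303
N=20;ang=np.linspace(a0,0.303-0.035,N+1);rad=np.linspace(r,85,N+1)
W=A+np.c_[rad*np.cos(ang),rad*np.sin(ang)]
print((ang[-1]-a0)/N);print(np.round(np.diff(W,axis=0),1).tolist())
```

```text
[510.24575132  98.60882698 106.26043986] [ 0.21368963  0.28056124 -0.70297343] 24.022073310439072
84.36287134980843 1.7045980739024165
-0.07182990369512082
[[6.0, 0.6], [6.1, 0.2], [6.1, -0.2], [6.0, -0.7], [6.0, -1.1], [5.9, -1.5], [5.7, -2.0], [5.6, -2.4], [5.4, -2.8], [5.2, -3.1], [5.0, -3.5], [4.7, -3.9], [4.4, -4.2], [4.1, -4.5], [3.8, -4.8], [3.4, -5.0], [3.1, -5.3], [2.7, -5.5], [2.3, -5.7], [1.9, -5.8]]
```

apply_moves([
  {"wx": 0,"wy": 0,"wz": -0.072,"tx": 0.006,"ty": 0.0006,"tz": 0,"gripper": 0.024},
  {"wx": 0,"wy": 0,"wz": -0.072,"tx": 0.0061,"ty": 0.0002,"tz": 0,"gripper": 0.024},
  {"wx": 0,"wy": 0,"wz": -0.072,"tx": 0.0061,"ty": -0.0002,"tz": 0,"gripper": 0.024},
  {"wx": 0,"wy": 0,"wz": -0.072,"tx": 0.006,"ty": -0.0007,"tz": 0,"gripper": 0.024},
  {"wx": 0,"wy": 0,"wz": -0.072,"tx": 0.006,"ty": -0.0011,"tz": 0,"gripper": 0.024},
])

```text
time: 3.65
position: [538.9, 97.4, 105.8]
tool_rot: [-0.442, -0.551, -0.442, 0.553]
force: [-2.0, 0.9, 1.9]
gripper_width: 23.9
```

apply_moves([
  {"wx": 0,"wy": 0,"wz": -0.072,"tx": 0.0059,"ty": -0.0015,"tz": 0,"gripper": 0.024},
  {"wx": 0,"wy": 0,"wz": -0.072,"tx": 0.0057,"ty": -0.002,"tz": 0,"gripper": 0.024},
  {"wx": 0,"wy": 0,"wz": -0.072,"tx": 0.0056,"ty": -0.0024,"tz": 0,"gripper": 0.024},
  {"wx": 0,"wy": 0,"wz": -0.072,"tx": 0.0054,"ty": -0.0028,"tz": 0,"gripper": 0.024},
  {"wx": 0,"wy": 0,"wz": -0.072,"tx": 0.0052,"ty": -0.0031,"tz": 0,"gripper": 0.024},
])

```text
time: 4.15
position: [566.8, 86.2, 105.8]
tool_rot: [-0.336, -0.622, -0.337, 0.623]
force: [-1.7, 0.8, 1.0]
gripper_width: 24.2
```

Force is about 2–3 N, as expected. I'll carry on round the arc.

apply_moves([
  {"wx": 0,"wy": 0,"wz": -0.072,"tx": 0.005,"ty": -0.0035,"tz": 0,"gripper": 0.024},
  {"wx": 0,"wy": 0,"wz": -0.072,"tx": 0.0047,"ty": -0.0039,"tz": 0,"gripper": 0.024},
  {"wx": 0,"wy": 0,"wz": -0.072,"tx": 0.0044,"ty": -0.0042,"tz": 0,"gripper": 0.024},
  {"wx": 0,"wy": 0,"wz": -0.072,"tx": 0.0041,"ty": -0.0045,"tz": 0,"gripper": 0.024},
  {"wx": 0,"wy": 0,"wz": -0.072,"tx": 0.0038,"ty": -0.0048,"tz": 0,"gripper": 0.024},
])

```text
time: 4.65
position: [589.2, 66.0, 105.8]
tool_rot: [-0.219, -0.672, -0.22, 0.672]
force: [-1.6, 2.1, -0.1]
gripper_width: 23.9
```

apply_moves([
  {"wx": 0,"wy": 0,"wz": -0.072,"tx": 0.0034,"ty": -0.005,"tz": 0,"gripper": 0.024},
  {"wx": 0,"wy": 0,"wz": -0.072,"tx": 0.0031,"ty": -0.0053,"tz": 0,"gripper": 0.024},
  {"wx": 0,"wy": 0,"wz": -0.072,"tx": 0.0027,"ty": -0.0055,"tz": 0,"gripper": 0.024},
  {"wx": 0,"wy": 0,"wz": -0.072,"tx": 0.0023,"ty": -0.0057,"tz": 0,"gripper": 0.024},
  {"wx": 0,"wy": 0,"wz": -0.072,"tx": 0.0019,"ty": -0.0058,"tz": 0,"gripper": 0.024},
])

```text
time: 5.15
position: [603.3, 39.1, 105.8]
tool_rot: [0.095, 0.701, 0.096, -0.7]
force: [0.6, 3.1, -0.1]
gripper_width: 24.1
```

apply_moves([
  {"wx": 0,"wy": 0,"wz": 0,"tx": 0,"ty": 0,"tz": 0,"gripper": 0.024},
  {"wx": 0,"wy": 0,"wz": 0,"tx": 0,"ty": 0,"tz": 0,"gripper": 0.024},
  {"wx": 0,"wy": 0,"wz": 0,"tx": 0,"ty": 0,"tz": 0,"gripper": 0.044},
  {"wx": 0,"wy": 0,"wz": 0,"tx": 0,"ty": 0,"tz": 0,"gripper": 0.044},
  {"wx": 0,"wy": 0,"wz": 0,"tx": 0,"ty": 0,"tz": 0,"gripper": 0.044},
])

```text
time: 5.65
position: [603.0, 37.3, 105.5]
tool_rot: [-0.096, -0.7, -0.096, 0.701]
force: [0.2, 0.1, 0.4]
gripper_width: 43.1
```

Run:
```python
from h import *
A=np.array([521.5,15]);o=get_obs();p=o["position"];print(p,o["force"],o["gripper_width"],o["joints"].round(2))
d=p[:2]-A;print(np.hypot(*d),np.arctan2(d[1],d[0])-.303)
```

```text
[603.01230625  37.25339066 105.51822988] [0.17410581 0.07229668 0.42741735] 43.12466165207338 [-0.16  0.69  0.08  1.74 -0.08  0.71 -1.33]
84.49538132869463 -0.03648805920213094
```

The TCP reached a crank angle of -0.036 and the cage is open. I'll lift clear, move over the near side and look.

apply_moves([
  {"wx": 0,"wy": 0,"wz": 0,"tx": 0,"ty": 0,"tz": 0.015,"gripper": 0.044},
  {"wx": 0,"wy": 0,"wz": 0,"tx": 0,"ty": 0,"tz": 0.02,"gripper": 0.044},
  {"wx": 0,"wy": 0,"wz": 0,"tx": 0,"ty": 0,"tz": 0.025,"gripper": 0.044},
  {"wx": 0,"wy": 0,"wz": 0,"tx": 0,"ty": 0,"tz": 0.025,"gripper": 0.044},
  {"wx": 0,"wy": 0,"wz": 0,"tx": 0,"ty": 0,"tz": 0.025,"gripper": 0.044},
])

```text
time: 6.15
position: [602.9, 37.2, 216.4]
tool_rot: [-0.096, -0.7, -0.096, 0.701]
force: [0.6, 1.7, -0.1]
gripper_width: 44.3
```

apply_moves([
  {"wx": 0,"wy": 0,"wz": 0,"tx": -0.032,"ty": 0.005,"tz": 0,"gripper": 0},
  {"wx": 0,"wy": 0,"wz": 0,"tx": -0.032,"ty": 0.005,"tz": 0,"gripper": 0},
  {"wx": 0,"wy": 0,"wz": 0,"tx": -0.032,"ty": 0,"tz": 0,"gripper": 0},
  {"wx": 0,"wy": 0,"wz": 0,"tx": -0.032,"ty": 0,"tz": 0,"gripper": 0},
  {"wx": 0,"wy": 0,"wz": 0,"tx": -0.032,"ty": 0,"tz": 0,"gripper": 0},
], newtons=30)

```text
time: 6.65
position: [441.7, 47.3, 215.6]
tool_rot: [0.096, 0.701, 0.096, -0.7]
force: [0.2, 0.4, 0.6]
gripper_width: 7.5
```

Run:
```python
from h import *
o=get_obs(); print(o["position"],o["gripper_width"],o["joints"].round(2),o["force"])
s=snapshot("scene"); c=s["img"][190:310,240:400,::-1]
w=snapshot("wrist")
cv2.imwrite("pics/c2.png",np.hstack([cv2.resize(c,(400,300),interpolation=cv2.INTER_CUBIC),cv2.resize(w["img"][...,::-1],(400,300),interpolation=cv2.INTER_AREA)]))
for n,s in(("scene",s),("top",snapshot("top"))):
    p=cloud(s).reshape(-1,3); m=(p[:,2]>122)&(p[:,2]<138)&(np.hypot(p[:,0]-602,p[:,1]-40)<25); q=p[m]
    if len(q): print(n,len(q),q.mean(0),np.arctan2(q[:,1].mean()-15,q[:,0].mean()-521.5)-.303)
```

```text
[441.71472655  47.31023223 215.55319853] 7.459641573639178 [-0.25  0.33  0.1   2.05 -0.05  0.77 -1.42] [0.1525789  0.40461855 0.56930624]
scene 38 [599.65491157  42.45985557 129.04332722] 0.0348784362317624
top 52 [601.1602372   41.07474278 129.34500212] 0.013332839781263539
```

View pics/c2.png

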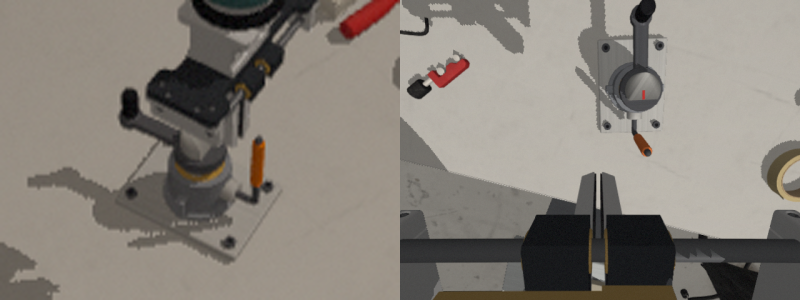

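Two views put the crank at 0.01–0.03 rad and the key still up. I'll go down beside the key on the fixture's +y side while I work out the push arc.

apply_moves([
  {"wx": 0,"wy": 0,"wz": 0,"tx": -0.0009,"ty": -0.0003,"tz": -0.0177,"gripper": 0},
  {"wx": 0,"wy": 0,"wz": 0,"tx": -0.0009,"ty": -0.0003,"tz": -0.0177,"gripper": 0},
  {"wx": 0,"wy": 0,"wz": 0,"tx": -0.0009,"ty": -0.0003,"tz": -0.0177,"gripper": 0},
  {"wx": 0,"wy": 0,"wz": 0,"tx": -0.0009,"ty": -0.0003,"tz": -0.0177,"gripper": 0},
  {"wx": 0,"wy": 0,"wz": 0,"tx": -0.0009,"ty": -0.0003,"tz": -0.0177,"gripper": 0},
])

```text
time: 7.3
position: [440.4, 45.9, 126.3]
tool_rot: [0.096, 0.701, 0.096, -0.7]
force: [1.0, -0.7, -0.4]
gripper_width: 0.2
```

Run:
```python
from h import *
o=get_obs();p=o["position"];print(p,o["gripper_width"])
ex=np.array([np.cos(.303),np.sin(.303)]);ey=np.array([-ex[1],ex[0]]);K=np.array([521.5,15])-68*ex
d=p[:2]-K;print("ex off",d@ex,"u",-d@ey)
k=np.linspace(0,1.6,26)
u=85*np.sin(k)-6.5*np.cos(k)-12.5; z=42+85*np.cos(k)+6.5*np.sin(k)
W=np.c_[K-3*ex-u[:,None]*ey,z]
print("to start",W[0]-p);print(np.round(np.diff(W,axis=0),1).tolist(),W[-1])
```

```text
[440.39618988  45.90604456 126.27284268] 0.20961005380429282
ex off -0.18728075234624156 u -53.698290008524495
to start [  7.66885757 -33.9569042    0.72715732]
[[1.6, -5.2, 0.2], [1.6, -5.2, -0.1], [1.6, -5.2, -0.5], [1.6, -5.1, -0.8], [1.6, -5.1, -1.1], [1.6, -5.0, -1.5], [1.5, -4.9, -1.8], [1.5, -4.8, -2.1], [1.5, -4.6, -2.5], [1.4, -4.5, -2.8], [1.3, -4.3, -3.1], [1.3, -4.1, -3.3], [1.2, -3.9, -3.6], [1.1, -3.7, -3.9], [1.1, -3.4, -4.1], [1.0, -3.2, -4.3], [0.9, -2.9, -4.5], [0.8, -2.6, -4.7], [0.7, -2.3, -4.9], [0.6, -2.0, -5.0], [0.5, -1.7, -5.2], [0.4, -1.4, -5.3], [0.3, -1.1, -5.3], [0.2, -0.7, -5.4], [0.1, -0.4, -5.4]] [475.4130821  -75.52919299  46.01526902]
```

apply_moves([
  {"wx": 0,"wy": 0,"wz": 0,"tx": 0.0015,"ty": -0.0068,"tz": 0,"gripper": 0},
  {"wx": 0,"wy": 0,"wz": 0,"tx": 0.0015,"ty": -0.0068,"tz": 0,"gripper": 0},
  {"wx": 0,"wy": 0,"wz": 0,"tx": 0.0015,"ty": -0.0068,"tz": 0,"gripper": 0},
  {"wx": 0,"wy": 0,"wz": 0,"tx": 0.0015,"ty": -0.0068,"tz": 0,"gripper": 0},
  {"wx": 0,"wy": 0,"wz": 0,"tx": 0.0015,"ty": -0.0068,"tz": 0,"gripper": 0},
])

```text
time: 7.8
position: [446.9, 11.0, 127.6]
tool_rot: [0.096, 0.701, 0.096, -0.7]
force: [0.0, 0.0, -0.4]
gripper_width: 0.6
```

apply_moves([
  {"wx": 0,"wy": 0,"wz": 0,"tx": 0.0016,"ty": -0.0052,"tz": 0,"gripper": 0},
  {"wx": 0,"wy": 0,"wz": 0,"tx": 0.0016,"ty": -0.0052,"tz": 0,"gripper": 0},
  {"wx": 0,"wy": 0,"wz": 0,"tx": 0.0016,"ty": -0.0052,"tz": -0.0005,"gripper": 0},
  {"wx": 0,"wy": 0,"wz": 0,"tx": 0.0016,"ty": -0.0051,"tz": -0.0008,"gripper": 0},
  {"wx": 0,"wy": 0,"wz": 0,"tx": 0.0016,"ty": -0.0051,"tz": -0.0011,"gripper": 0},
])

```text
time: 8.3
position: [454.3, -14.3, 124.5]
tool_rot: [0.096, 0.701, 0.096, -0.7]
force: [-0.2, 1.5, 1.8]
gripper_width: 0.8
```

apply_moves([
  {"wx": 0,"wy": 0,"wz": 0,"tx": 0.0016,"ty": -0.005,"tz": -0.0015,"gripper": 0},
  {"wx": 0,"wy": 0,"wz": 0,"tx": 0.0015,"ty": -0.0049,"tz": -0.0018,"gripper": 0},
  {"wx": 0,"wy": 0,"wz": 0,"tx": 0.0015,"ty": -0.0048,"tz": -0.0021,"gripper": 0},
  {"wx": 0,"wy": 0,"wz": 0,"tx": 0.0015,"ty": -0.0046,"tz": -0.0025,"gripper": 0},
  {"wx": 0,"wy": 0,"wz": 0,"tx": 0.0014,"ty": -0.0045,"tz": -0.0028,"gripper": 0},
])

```text
time: 8.8
position: [461.8, -38.3, 113.7]
tool_rot: [0.096, 0.701, 0.096, -0.701]
force: [0.5, 1.1, 2.4]
gripper_width: -0.0
```

Contact force is 2–3 N, so the key is turning normally. I'll continue the arc.

apply_moves([
  {"wx": 0,"wy": 0,"wz": 0,"tx": 0.0013,"ty": -0.0043,"tz": -0.0031,"gripper": 0},
  {"wx": 0,"wy": 0,"wz": 0,"tx": 0.0013,"ty": -0.0041,"tz": -0.0033,"gripper": 0},
  {"wx": 0,"wy": 0,"wz": 0,"tx": 0.0012,"ty": -0.0039,"tz": -0.0036,"gripper": 0},
  {"wx": 0,"wy": 0,"wz": 0,"tx": 0.0011,"ty": -0.0037,"tz": -0.0039,"gripper": 0},
  {"wx": 0,"wy": 0,"wz": 0,"tx": 0.0011,"ty": -0.0034,"tz": -0.0041,"gripper": 0},
])

```text
time: 9.3
position: [467.8, -57.6, 95.6]
tool_rot: [0.096, 0.701, 0.096, -0.7]
force: [-0.1, 0.9, 2.8]
gripper_width: 0.7
```

Run:
```python
from h import *
o=get_obs(); print(o["position"],o["force"])
c=snapshot("scene")["img"][200:290,270:390,::-1]
cv2.imwrite("pics/c3.png",cv2.resize(c,(600,450),interpolation=cv2.INTER_CUBIC))
```

```text
[467.78779503 -57.55027455  95.5721874 ] [-0.07671526  0.92377465  2.78403145]
```

View pics/c3.png

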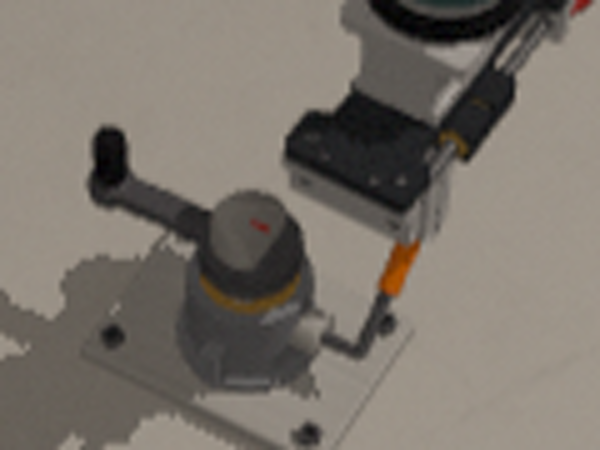

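The crop shows the key tipped over to about 0.7–0.9 rad, with the fingers at the sleeve's outer end (405,255). The crank still points straight away from the key. The push continues down.

apply_moves([
  {"wx": 0,"wy": 0,"wz": 0,"tx": 0.001,"ty": -0.0032,"tz": -0.0043,"gripper": 0},
  {"wx": 0,"wy": 0,"wz": 0,"tx": 0.0009,"ty": -0.0029,"tz": -0.0045,"gripper": 0},
  {"wx": 0,"wy": 0,"wz": 0,"tx": 0.0008,"ty": -0.0026,"tz": -0.0047,"gripper": 0},
  {"wx": 0,"wy": 0,"wz": 0,"tx": 0.0007,"ty": -0.0023,"tz": -0.0049,"gripper": 0},
  {"wx": 0,"wy": 0,"wz": 0,"tx": 0.0006,"ty": -0.002,"tz": -0.005,"gripper": 0},
])

```text
time: 9.85
position: [471.9, -70.5, 72.1]
tool_rot: [0.096, 0.701, 0.096, -0.7]
force: [0.1, -0.2, 2.1]
gripper_width: 0.7
```

apply_moves([
  {"wx": 0,"wy": 0,"wz": 0,"tx": 0.0005,"ty": -0.0017,"tz": -0.0052,"gripper": 0},
  {"wx": 0,"wy": 0,"wz": 0,"tx": 0.0004,"ty": -0.0014,"tz": -0.0053,"gripper": 0},
  {"wx": 0,"wy": 0,"wz": 0,"tx": 0.0003,"ty": -0.0011,"tz": -0.0053,"gripper": 0},
  {"wx": 0,"wy": 0,"wz": 0,"tx": 0.0002,"ty": -0.0007,"tz": -0.0054,"gripper": 0},
  {"wx": 0,"wy": 0,"wz": 0,"tx": 0.0001,"ty": -0.0004,"tz": -0.004,"gripper": 0},
])

```text
time: 10.35
position: [473.6, -75.4, 48.5]
tool_rot: [0.096, 0.701, 0.096, -0.7]
force: [-8.2, 1.1, 60.0]
gripper_width: 0.5
```

The key hit its stop: 60 N at z = 48.5, which matches a level arm. I'll back off straight up at once and check.

apply_moves([
  {"wx": 0,"wy": 0,"wz": 0,"tx": 0,"ty": 0,"tz": 0.004,"gripper": 0},
  {"wx": 0,"wy": 0,"wz": 0,"tx": 0,"ty": 0,"tz": 0.01,"gripper": 0},
  {"wx": 0,"wy": 0,"wz": 0,"tx": 0,"ty": 0,"tz": 0.03,"gripper": 0},
  {"wx": 0,"wy": 0,"wz": 0,"tx": 0,"ty": 0,"tz": 0.04,"gripper": 0},
  {"wx": 0,"wy": 0,"wz": 0,"tx": 0,"ty": 0,"tz": 0.04,"gripper": 0},
])

```text
time: 10.85
position: [472.1, -75.0, 172.3]
tool_rot: [-0.096, -0.7, -0.097, 0.701]
force: [0.9, -0.1, -0.4]
gripper_width: 0.5
```

apply_moves([
  {"wx": 0,"wy": 0,"wz": 0,"tx": -0.005,"ty": -0.04,"tz": 0.01,"gripper": 0},
  {"wx": 0,"wy": 0,"wz": 0,"tx": -0.005,"ty": -0.04,"tz": 0.01,"gripper": 0},
  {"wx": 0,"wy": 0,"wz": 0,"tx": -0.005,"ty": -0.04,"tz": 0.01,"gripper": 0},
  {"wx": 0,"wy": 0,"wz": 0,"tx": -0.005,"ty": -0.04,"tz": 0.01,"gripper": 0},
  {"wx": 0,"wy": 0,"wz": 0,"tx": -0.005,"ty": -0.04,"tz": 0.01,"gripper": 0},
])

```text
time: 11.35
position: [447.4, -276.3, 221.7]
tool_rot: [-0.096, -0.7, -0.097, 0.701]
force: [0.7, 0.5, -0.2]
gripper_width: 0.7
```

Run:
```python
from h import *
o=get_obs(); print(o["time"],o["position"],o["force"],abs(o["joint_velocities"]).max())
ex=np.array([np.cos(.303),np.sin(.303)]);ey=np.array([-ex[1],ex[0]]);K=np.array([521.5,15])-68*ex
ims=[]
for n,(x0,y0) in(("scene",(275,210)),("top",(245,205))):
    s=snapshot(n);ims.append(cv2.resize(s["img"][y0:y0+90,x0:x0+90,::-1],(396,396),interpolation=cv2.INTER_CUBIC))
    P=cloud(s);p=P.reshape(-1,3); m=(p[:,2]>122)&(p[:,2]<138)&(np.hypot(p[:,0]-602,p[:,1]-40)<25); q=p[m]
    if len(q): print(n,"crank",len(q),np.arctan2(q[:,1].mean()-15,q[:,0].mean()-521.5)-.303)
    h=cv2.cvtColor(s["img"],cv2.COLOR_RGB2HSV); M=(h[...,0]>5)&(h[...,0]<22)&(h[...,1]>150)&(h[...,2]>70)
    d=P[...,:2]-K; M&=(abs(d@ex)<15)&(P[...,2]>20)&(abs(d@ey)<130); q=P[M]; u=-(q[:,:2]-K)@ey
    if len(q)>3: print(n,"sleeve",len(q),"u",u.min(),u.max(),"z",q[:,2].min(),np.median(q[:,2]),q[:,2].max(),"slope",np.polyfit(u,q[:,2],1))
cv2.imwrite("pics/c4.png",np.hstack(ims))
```

```text
11.35 [ 447.36856683 -276.31131853  221.7293477 ] [ 0.65988318  0.4547743  -0.22075702] 0.7427405110363063
scene crank 40 0.04176674679091508
scene sleeve 88 u 36.053867591054065 106.45187796585941 z 43.460256642882236 48.91893135862682 57.58597466741524 slope [9.20206322e-03 4.87233032e+01]
top crank 48 0.01090353243861375
top sleeve 118 u 36.96376906621164 106.33223567136017 z 42.0197282145756 48.86413190715117 57.84242390813086 slope [3.48728193e-02 4.63274606e+01]
```

View pics/c4.png

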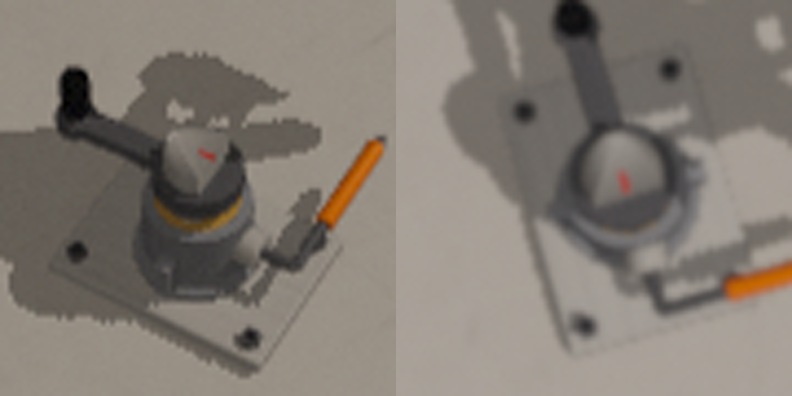

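The key is level: the sleeve spans 36–106 mm with a slope of about 0.02. The crank is at about 0.01–0.04 rad and its red line points at the screw. I'll let the arm settle, then hand in.

apply_moves([
  {"wx": 0,"wy": 0,"wz": 0,"tx": 0,"ty": 0,"tz": 0,"gripper": 0},
  {"wx": 0,"wy": 0,"wz": 0,"tx": 0,"ty": 0,"tz": 0,"gripper": 0},
  {"wx": 0,"wy": 0,"wz": 0,"tx": 0,"ty": 0,"tz": 0,"gripper": 0},
  {"wx": 0,"wy": 0,"wz": 0,"tx": 0,"ty": 0,"tz": 0,"gripper": 0},
  {"wx": 0,"wy": 0,"wz": 0,"tx": 0,"ty": 0,"tz": 0,"gripper": 0},
])

```text
time: 11.95
position: [448.3, -274.6, 221.2]
tool_rot: [-0.097, -0.7, -0.097, 0.701]
force: [-0.0, -0.6, 0.4]
gripper_width: 0.1
```

```bash
python3 -c "
from h import *
print(get_obs()['joint_velocities'].round(3)); print(job_done())"
```

```text
[ 0.004  0.001  0.004 -0.003  0.001 -0.001  0.001]
the job is handed in; nothing more can be done
None
```

The shaft is locked and the job is handed in at about 12 s. I pushed the crank round from about 1.41 rad with the fingers loosely round its post. Then I pushed the hex key down with closed fingertips until it met its stop.

- **Crank:** the last checks read 0.04 rad in the scene view and 0.01 rad in the top view, against a limit of 0.2.
- **Key:** the sleeve lies level, with a slope of 0.01–0.03, so the key is at about 1.54 rad against the 1.33 needed.
- **Robot:** the arm was still and clear of everything, with about 0 N at the wrist.
- **Force at the stop:** the final push was firmer than intended. It read 60 N at the wrist, through the fingertips, before I backed off. That is under the 120 N limit; the peak between readings wasn't recorded.
- **Bystanders:** I planned the path to stay clear of them, but did not re-measure their positions at the end.

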